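Take the nested dosing scoops apart in the laundry room

ROBOT

A 6-joint arm with a two-finger parallel gripper is mounted at the origin on the work surface. World frame = base frame: x ahead of the robot, y to its left, z up, the work surface at z = 0. Lengths are in m, angles in rad, forces in N, time in s.
With the tool pointing down it reaches from about 0.225 to 0.875 m from the base axis. Payload 3.4 kg.
Tool frame: the origin (TCP) lies at the very end of the fingers, on their centre line; the grasp point (between the pads) lies 19 mm behind it; z points along the fingers, y is the line along which they close (so a half turn about z gives the same grasp; the last joint's range is limited). The gripper opens to 85 mm and grips with 20 to 120 N. Pads are 22 mm wide; open, the fingers measure 114 mm over their backs; the gripper's body (76 mm by 85 mm) begins 54 mm behind the grasp point. The pads swing forward as they close: fully open they stand 13 mm farther back than shut.
Start: joints at [1.033, 0.276, 1.505, -0, 1.361, -0.121], TCP at [0.233, 0.526, 0.231] pointing down, gripper open.
Joint ranges: [-2.89, 2.89], [-0.75, 2.08], [0.22, 2.7], [-1.18, 4.32], [0.11, 2.71], [-2.7, 2.7]. Speed limits (rad/s): [2.57, 2.57, 3.14, 3.14, 3.14, 3.14].

INTERFACE

Orientations are given as a unit quaternion [w, x, y, z].
In Python, from rig import manip, get_image, camera_info gives the robot as it stands. The module is installed in compiled form; this text tells all that it offers.
- The arm moves only by the shell command python3 -m crank 'ROWS' [FORCE]. ROWS is a JSON object of lists of equal length, an entry for each row: "translation": the shift along the tool's x, y, z in mm, a list of three; "roll": the turn about the tool's z in rad; "fingers": the opening, from 0 (shut) to 1 (fully open). A call has 1 to 8 rows; each row shifts and turns the commanded pose from where the row before left it, along the tool's axes as they then stand; what a row does not reach is not made up. A row lasts 1/10 s, in which the tool goes at most 50 mm and 8.59 degrees, less where a joint would pass 70% of its speed; a pose out of reach is approached as far as the arm can. A call is refused whole if a number of a shift passes 50 or a number of a turn 0.15, either way. A call with a gripper value outside its range is refused whole. The fingers move at their own pace and stop on an object; FORCE is the grip in N (left out, the last holds). Time passes only in rows, so rows that do not move let the fingers close. It gives the time, the measured TCP pose, the force, the opening and the grip force at its end, in the units of the state.
- manip.get_state(): the state, without advancing time (a new reading comes with each control period).
- get_image(name): name is "scene" or "top" or "wrist"; returns the picture (420x560x3 uint8, blue, green, red); there is no depth.
- camera_info(name): a dict with "mtx" (3x3 intrinsics, pixels), "D" ([k1, k2, p1, p2, k3] as OpenCV has them; the pictures are not rectified), "rvec" (rotation vector, rad) and "tvec" (3), from world to camera coordinates, as OpenCV has them. Camera axes: x right, y down, z forward; pixel columns grow to the right and rows downward; lengths in m; the calibration is good to about 2 mm. A picture is of the moment at which its call begins: read the wrist's pose just before it. camera_info takes no time and is no camera call; for the wrist camera it gives the pose at the moment of the call.
- manip.sign_off(): hands the job in; it is judged then, once.
The state is a dict: "clock": time; "qpos": joint angles; "qd": joint speeds; "effort": joint torques, N m; "position": TCP position; "ee_rot": TCP orientation; "contact_force": force on the tool from outside, world axes, zero at the start; "moment": the same for the moment, N m; "width": finger opening in m; "gripper_force": force on a finger pad.
Only numpy, scipy, OpenCV 4.12 (cv2) and the standard library are available. Lean on these libraries where they do the work, as an engineer would, in place of code of your own. Each camera call takes 0.05 s, during which the arm holds its last target. There are 200 camera calls.

TASK

Take the nested stack of three white dosing scoops apart and stand each one upright in the white drip dish of its own size: large in the large dish, medium in the medium dish, small in the small dish. Then nest the flared scoop, which stands by itself, in the large scoop in its dish, standing on its floor, with the two handles fanned at least an eighth of a turn apart. Do not tip any scoop over and leave the jar and the carton where they are.

Things in the scene. Friction and masses are not known exactly. Their poses are not given: they have to be found in the camera images.
- large_scoop: A white plastic dosing scoop with a straight-sided round cup, 100 mm outside diameter, 60 mm high. 140 g, walls 3 mm, floor 5 mm. Origin: centre of its underside, z up; +x points along its handle: a level bar 14 mm wide, 10 mm thick, centred 64 mm above the underside, from the rim to 122 mm from the axis; pinch it from above at 102 mm. Starts on the worktop, bottom of the nested stack.
- medium_scoop: A white plastic dosing scoop with a straight-sided round cup, 78 mm outside diameter, 60 mm high. 110 g, walls 3 mm, floor 5 mm. Origin: centre of its underside, z up; +x points along its handle: a level bar 14 mm wide, 10 mm thick, centred 64 mm above the underside, from the rim to 111 mm from the axis; pinch it from above at 91 mm. Starts inside the large scoop, handle about 60 degrees round.
- small_scoop: A white plastic dosing scoop with a straight-sided round cup, 56 mm outside diameter, 60 mm high. 80 g, walls 3 mm, floor 5 mm. Origin: centre of its underside, z up; +x points along its handle: a level bar 14 mm wide, 10 mm thick, centred 64 mm above the underside, from the rim to 100 mm from the axis; pinch it from above at 80 mm. Starts inside the medium scoop, handle 60 degrees further round.
- flared_scoop: A white plastic dosing scoop with a flared (conical) cup, 50 mm diameter at the foot and 72 mm at the rim, 60 mm high; starts alone on the worktop. 90 g, walls 3 mm, floor 5 mm. Origin: centre of its underside, z up; +x points along its handle: a level bar 14 mm wide, 10 mm thick, centred 64 mm above the underside, from the rim to 108 mm from the axis; pinch it from above at 88 mm.
- flared_scoop_grip (a point): The middle of the gripping place on the flared scoop's handle: 88 mm from the cup's axis along its +x, 64 mm above its underside.
- large_dish: The largest white plastic drip dish, fixed to the worktop: a round shallow dish 128 mm outside diameter, recess 120 mm in diameter, its lip 8 mm and its inner floor 3 mm above the worktop. Origin: centre of its underside, on the worktop.
- medium_dish: The middle-sized white plastic drip dish, fixed to the worktop: a round shallow dish 106 mm outside diameter, recess 98 mm in diameter, its lip 8 mm and its inner floor 3 mm above the worktop. Origin: centre of its underside, on the worktop.
- small_dish: The smallest white plastic drip dish, fixed to the worktop: a round shallow dish 84 mm outside diameter, recess 76 mm in diameter, its lip 8 mm and its inner floor 3 mm above the worktop. Origin: centre of its underside, on the worktop.
- jar: Bystander: a closed blue jar with a white cap, 64 mm diameter, 100 mm high, loose; origin at the centre of its underside.
- carton: Bystander: a plain brown cardboard carton, 80 x 120 x 50 mm high, loose; origin at the centre of its underside.
Mind the look-alikes: they are no part of the job. What is shaped like the large_scoop but green or red is not meant.

How it is judged:
By the outcome, as a careful person would: the job done as asked, in the order asked, and still so for the second after the job is handed in, with the robot touching nothing.
It also fails if it takes over 128 s, if anything falls off the work surface, if the arm or the gripper's body presses on something with over 40 N, if the wrist force passes 120 N, or if a joint passes its speed limit or range.

## Working session

There is one attempt and no reset: what is moved stays moved. The work goes in short steps, Python scripts to look and compute and a shell command to move; the robot and the scene stay as the last step left them, time stands still between calls to the robot, and variables do not carry over. Pictures are saved under pics/ and viewed, at most 18 in all, crops included, and the job is handed in when it is done.

```bash
mkdir -p pics; python3 - <<'E'
from rig import manip,get_image,camera_info
import cv2
for n in("top","scene"):
    cv2.imwrite(f"pics/{n}0.png",get_image(n)); c=camera_info(n); print(n,c)
s=manip.get_state(); print(s)
E
```

```text
top {'mtx': array([[381.60912372,   0.        , 283.85387681],
       [  0.        , 381.60912372, 205.98291156],
       [  0.        ,   0.        ,   1.        ]]), 'D': array([-0.09000166,  0.        ,  0.        ,  0.        ,  0.        ]), 'rvec': array([ 2.14672253, -2.17704474,  0.12322899]), 'tvec': array([-0.00783835,  0.54120246,  1.12167493])}
scene {'mtx': array([[472.95219474,   0.        , 276.32860476],
       [  0.        , 472.95219474, 210.59642563],
       [  0.        ,   0.        ,   1.        ]]), 'D': array([0.01557905, 0.        , 0.        , 0.        , 0.        ]), 'rvec': array([ 1.99333816,  1.75743132, -0.52808529]), 'tvec': array([-0.07869617, -0.40306326,  1.57823045])}
{'clock': 0.1, 'qpos': array([ 1.03297451e+00,  2.76534923e-01,  1.50602049e+00, -4.59485504e-05,
        1.36072331e+00, -1.20994250e-01]), 'qd': array([-0.00094904, -0.00171122, -0.00286417,  0.00167123,  0.0007127 ,
        0.00066191]), 'effort': array([ 3.43836604e-03, -4.17698157e+01, -2.46407694e+01, -2.18490936e-04,
        5.81665750e-03,  9.97443493e-06]), 'position': array([0.23256092, 0.52533807, 0.23051886]), 'ee_rot': array([-2.51450230e-04,  2.06903491e-01,  9.78360994e-01, -8.04975702e-04]), 'contact_force': array([-0.38456555,  0.09067972, -0.20560726]), 'moment': array([0.02474954, 0.0479408 , 0.06599166]), 'gripper_force': 0.0, 'width': 0.08507425679783309}
```

View pics/top0.png

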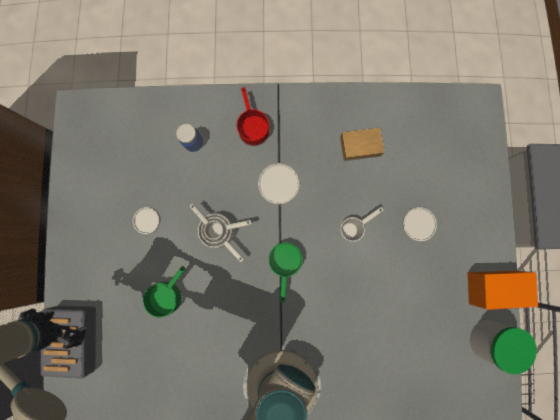

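View pics/scene0.png

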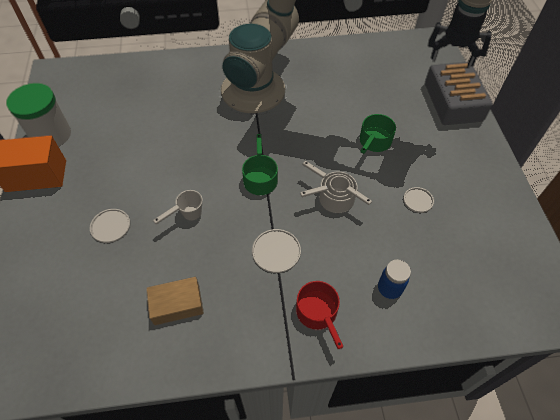

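```bash
cat > h.py <<'E'
import numpy as np,cv2
from rig import manip,get_image,camera_info
def world(c,uv,z):
    "pixel -> world point on plane z"
    R,_=cv2.Rodrigues(c["rvec"]); uv=np.array(uv,float).reshape(-1,1,2)
    d=cv2.undistortPoints(uv,c["mtx"],c["D"]).reshape(-1,2)
    d=np.c_[d,np.ones(len(d))]@R; o=-R.T@np.ravel(c["tvec"])
    return o+d*((np.broadcast_to(z,len(d))-o[2])/d[:,2])[:,None]
def pix(c,P): return cv2.projectPoints(np.array(P,float).reshape(-1,3),np.ravel(c["rvec"]),np.ravel(c["tvec"]),c["mtx"],c["D"])[0].reshape(-1,2)
def crop(im,x0,y0,w,h,k,f): cv2.imwrite(f,cv2.resize(im[y0:y0+h,x0:x0+w],None,fx=k,fy=k,interpolation=cv2.INTER_CUBIC))
E
python3 - <<'E'
from h import *
a=cv2.imread("pics/top0.png"); b=cv2.imread("pics/scene0.png")
k=lambda i,x,y,w,h:cv2.resize(i[y:y+h,x:x+w],(400,300),interpolation=cv2.INTER_CUBIC)
cv2.imwrite("pics/z.png",np.vstack([np.hstack([k(a,175,190,100,75),k(a,325,190,100,75)]),np.hstack([k(b,290,145,100,75),k(b,140,175,100,75)])]))
c=camera_info("top")
print("dishes S,L,M",world(c,[[146,221],[279,184],[420,224]],.008).round(3))
print("jar cap,carton",world(c,[[186,131]],.1).round(3),world(c,[[363,142]],.05).round(3))
print("red, green",world(c,[[255,125],[286,258],[162,298]],.03).round(3))
E
```

```text
dishes S,L,M [[ 0.503  0.414  0.008]
 [ 0.613 -0.001  0.008]
 [ 0.482 -0.437  0.008]]
jar cap,carton [[0.759 0.269 0.1  ]] [[ 0.732 -0.259  0.05 ]]
red, green [[ 0.796  0.071  0.03 ]
 [ 0.385 -0.02   0.03 ]
 [ 0.27   0.352  0.03 ]]
```

View pics/z.png

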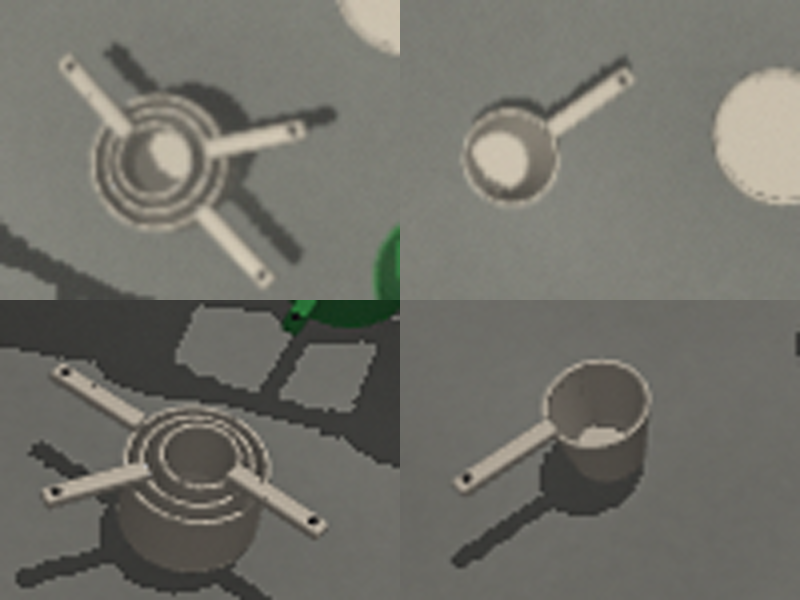

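```bash
cat >> h.py <<'E'
from scipy.spatial.transform import Rotation as Ro
def go(target,az=None,s=None):
    "remaining shift in tool axes (mm) and roll (rad) for tool-down target TCP / azimuth of tool x (mod 180)"
    s=s or manip.get_state(); q=s["ee_rot"]; R=Ro.from_quat([*q[1:],q[0]]).as_matrix()
    d=R.T@(np.array(target)-s["position"])*1000; a=np.degrees(np.arctan2(R[1,0],R[0,0]))
    r=None if az is None else round(np.radians((a-az+90)%180-90),3)
    print("pos",s["position"].round(4),"az",a.round(1),"shift",d.round(0),"roll",r,"xaxis q6",s["qpos"][5].round(2),"clk",s["clock"],"w",s["width"].round(4))
E
python3 - <<'E'
from h import *
c=camera_info("top")
o=np.array([175,190])
def z(n,cen,tip,r,zr):
    C=world(c,np.array(cen)/4+o,zr)[0]; T=world(c,np.array(tip)/4+o,zr)[0]; d=T-C
    print(n,C.round(3),"len",np.hypot(*d[:2]).round(4),"az",np.degrees(np.arctan2(d[1],d[0])).round(1))
z("A",(159,160),(64,55),0,.07); z("B",(159,160),(306,129),0,.067);z("C",(159,160),(268,287),0,.062)
o=np.array([325,190]); z("F",(111,157),(232,72),0,.063)
w=camera_info("wrist");R,_=cv2.Rodrigues(w["rvec"]); print("wristcam",(-R.T@np.ravel(w["tvec"])).round(3),R[2].round(2),R[0].round(2),w["mtx"][0,0])
go([.42,.17,.231],None)
E
```

```text
A [0.469 0.186 0.07 ] len 0.1052 az 42.2
B [0.469 0.187 0.067] len 0.1096 az -78.8
C [0.47  0.188 0.062] len 0.1226 az -139.4
F [ 0.466 -0.216  0.063] len 0.1105 az -56.4
wristcam [0.162 0.557 0.373] [ 0.28 -0.13 -0.95] [ 0.4   0.91 -0.  ] 338.4400389755581Traceback (most recent call last):
  File "<stdin>", line 10, in <module>
  File "h.py", line 17, in go
    print("pos",s["position"].round(4),"az",a.round(1),"shift",d.round(0),"roll",r,"xaxis q6",s["qpos"][5].round(2),"clk",s["clock"],"w",s["width"].round(4))
                                                                                                                                         ^^^^^^^^^^^^^^^^
AttributeError: 'float' object has no attribute 'round'
```

```bash
sed -i 's/s\["width"\].round(4)/round(float(s["width"]),4)/' h.py; python3 - <<'E'
from h import *
go([.528,.240,.231],42)
E
```

```text
pos [0.2326 0.5253 0.2305] az 156.1 shift [-386. -141.   -0.] roll -1.15 xaxis q6 -0.12 clk 0.1 w 0.0851
```

```bash
python3 -m crank '{"translation":[[-48,-18,0],[-48,-18,0],[-48,-18,0],[-48,-18,0],[-48,-18,0],[-48,-18,0],[-48,-18,0],[-48,-18,0]],"roll":[0,0,0,0,0,0,0,0],"fingers":[1,1,1,1,1,1,0.5,0.5]}'; python3 -m crank '{"translation":[[0,0,0],[0,0,0],[0,0,0],[0,0,0],[0,0,0],[0,0,0],[0,0,0],[0,0,0]],"roll":[-0.144,-0.144,-0.144,-0.144,-0.144,-0.144,-0.144,-0.144],"fingers":[0.5,0.5,0.5,0.5,0.5,0.5,0.5,0.5]}'; python3 -m crank '{"translation":[[0,0,0],[0,0,0]],"roll":[0,0],"fingers":[0.5,0.5]}' >/dev/null
python3 - <<'E'
from h import *
go([.528,.240,.231],42); np.save("w1.npy",camera_info("wrist"),allow_pickle=True)
cv2.imwrite("pics/w1.png",get_image("wrist"))
E
```

```text
clock: 0.9
position: [0.5194, 0.244, 0.231]
ee_rot: [-0.0, 0.207, 0.978, -0.0]
contact_force: [0.2, 1.6, -0.3]
width: 0.0591
gripper_force: 0.0
clock: 1.7
position: [0.5181, 0.2456, 0.2308]
ee_rot: [-0.001, -0.362, 0.932, 0.0]
contact_force: [-1.1, 0.8, -0.5]
width: 0.0428
gripper_force: 0.0
pos [0.5182 0.2457 0.231 ] az -138.0 shift [ -4. -11.  -0.] roll -0.001 xaxis q6 -1.98 clk 1.9 w 0.0425
```

View pics/w1.png

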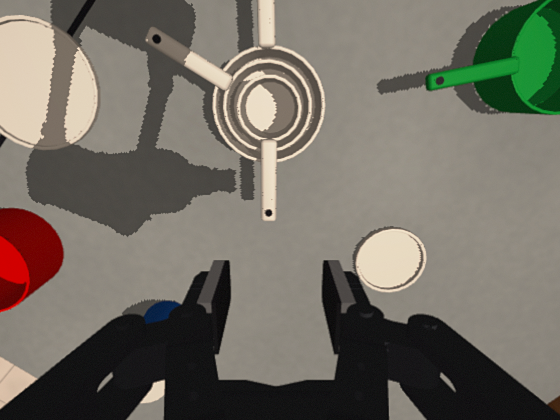

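```bash
python3 - <<'E'
from h import *
c=np.load("w1.npy",allow_pickle=True).item()
def sc(n,cen,tip,L,g,dz):
    C=world(c,cen,.06+dz)[0]; T=world(c,tip,.069+dz)[0]; d=(T-C)[:2]; l=np.hypot(*d); u=d/l
    print(n,"cen",C[:2].round(4),"tip",T[:2].round(4),"len",l.round(4),L,"az",np.degrees(np.arctan2(u[1],u[0])).round(1),"grip",(T[:2]-u*(L-g)).round(4))
    return T[:2]-u*(L-g),np.degrees(np.arctan2(u[1],u[0]))
g,a=sc("S",(268.5,107),(269,221),.1,.08,.01)
sc("M",(267,103),(150,32),.111,.091,.005); 
print("Sdish",world(c,(391,259),.008)[0].round(4),"r",[world(c,p,.008)[0].round(3) for p in((355,259),(427,259))])
go([*g,.055],a)
E
```

```text
S cen [0.4692 0.1919] tip [0.544 0.259] len 0.1005 0.1 az 41.9 grip [0.5292 0.2457]
M cen [0.4678 0.1887] tip [0.4895 0.0846] len 0.1063 0.111 az -78.2 grip [0.4854 0.1042]
Sdish [0.503  0.4145 0.008 ] r [array([0.532, 0.383, 0.008]), array([0.474, 0.446, 0.008])]
pos [0.5183 0.2457 0.2311] az -138.0 shift [ -8.  -7. 176.] roll 0.001 xaxis q6 -1.98 clk 1.95 w 0.0424
```

```bash
python3 -m crank '{"translation":[[-8,-7,26],[0,0,40],[0,0,40],[0,0,40],[0,0,30],[0,0,0]],"roll":[0,0,0,0,0,0],"fingers":[0.5,0.5,0.5,0.5,0.5,0.5]}'; python3 -m crank '{"translation":[[0,0,0],[0,0,0],[0,0,0],[0,0,0],[0,0,0],[0,0,0]],"roll":[0,0,0,0,0,0],"fingers":[0.1,0.1,0,0,0,0]}' 40;python3 - <<'E'
from h import *
go([.5292,.2457,.055],42)
E
```

```text
clock: 2.55
position: [0.5255, 0.2447, 0.0511]
ee_rot: [-0.005, -0.359, 0.933, 0.0]
contact_force: [-0.9, -0.2, 0.7]
width: 0.0426
gripper_force: 0.0
clock: 3.15
position: [0.531, 0.2468, 0.057]
ee_rot: [0.003, -0.359, 0.933, 0.0]
contact_force: [2.4, 2.3, 5.6]
width: 0.0132
gripper_force: 44.0
pos [0.531  0.2468 0.057 ] az -137.9 shift [2. 0. 2.] roll 0.002 xaxis q6 -1.99 clk 3.15 w 0.0132
```

```bash
python3 -m crank '{"translation":[[0,0,-10],[0,0,-15],[0,0,-20],[0,0,-25],[0,0,-30],[0,0,-40],[0,0,-30],[0,0,0]],"roll":[0,0,0,0,0,0,0,0],"fingers":[0,0,0,0,0,0,0,0]}' 60; python3 - <<'E'
from h import *
cv2.imwrite("pics/s1.png",get_image("scene"))
# target: dish centre + grip offset, keep az 42: grip = centre + 0.08*u
u=np.array([np.cos(np.radians(42)),np.sin(np.radians(42))])
print(np.array([.503,.4145])+.08*u); go([*(np.array([.503,.4145])+.08*u),.058])
E
```

```text
clock: 3.95
position: [0.5306, 0.2464, 0.2302]
ee_rot: [0.004, -0.359, 0.933, -0.0]
contact_force: [0.5, -0.5, -1.6]
width: 0.0127
gripper_force: 61.5
[0.56245159 0.46803045]
pos [0.5293 0.246  0.2275] az -137.9 shift [-173.  143.  170.] roll None xaxis q6 -1.99 clk 4.0 w 0.0124
```

View pics/s1.png

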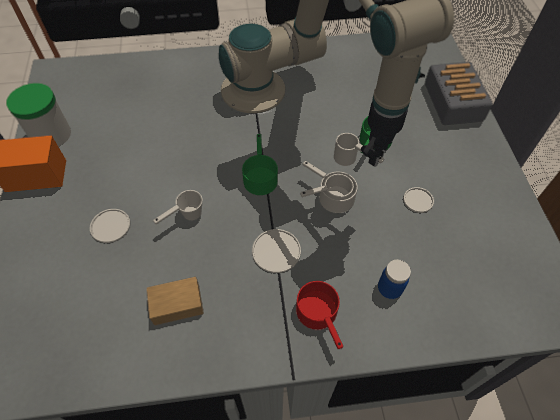

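```bash
python3 -m crank '{"translation":[[-20,15,0],[-35,30,0],[-35,30,0],[-35,30,0],[-30,25,0],[-18,13,0],[0,0,0],[0,0,0]],"roll":[0,0,0,0,0,0,0,0],"fingers":[0,0,0,0,0,0,0,0]}'; python3 - <<'E'
from h import *
go([.5625,.468,.051],42); np.save("w2.npy",camera_info("wrist"),allow_pickle=True)
cv2.imwrite("pics/w2.png",get_image("wrist"))
E
```

```text
clock: 4.8
position: [0.5602, 0.4673, 0.2227]
ee_rot: [-0.003, -0.36, 0.933, -0.001]
contact_force: [0.5, -0.1, -0.5]
width: 0.0128
gripper_force: 61.4
pos [0.5602 0.4673 0.2227] az -137.8 shift [ -3.  -1. 172.] roll 0.003 xaxis q6 -1.71 clk 4.8 w 0.0128
```

View pics/w2.png

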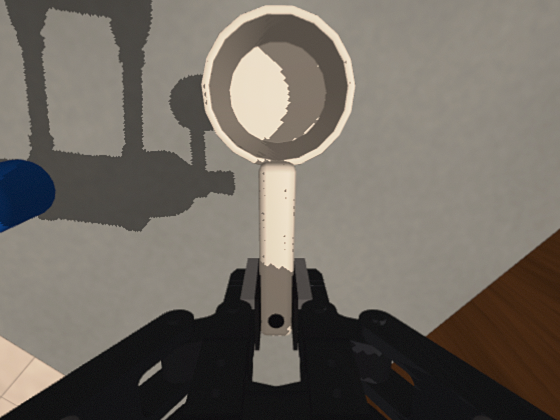

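```bash
python3 -m crank '{"translation":[[-3,-1,30],[0,0,40],[0,0,40],[0,0,25],[0,0,15],[0,0,10],[0,0,0],[0,0,0]],"roll":[0,0,0,0,0,0,0,0],"fingers":[0,0,0,0,0,0,0,0]}'; python3 - <<'E'
from h import *
go([.5625,.468,.051],42)
E
```

```text
clock: 5.65
position: [0.5652, 0.4695, 0.0668]
ee_rot: [0.001, -0.359, 0.933, 0.0]
contact_force: [-0.4, 0.3, -1.4]
width: 0.0128
gripper_force: 61.4
pos [0.5652 0.4695 0.0668] az -137.9 shift [ 3.  1. 16.] roll 0.002 xaxis q6 -1.71 clk 5.65 w 0.0128
```

```bash
python3 -m crank '{"translation":[[3,1,4],[0,0,4],[0,0,4],[0,0,3],[0,0,0],[0,0,0]],"roll":[0,0,0,0,0,0],"fingers":[0,0,0,0,0,0]}'; python3 - <<'E'
from h import *
go([.5625,.468,.051],42)
E
```

```text
clock: 6.25
position: [0.5614, 0.4681, 0.0503]
ee_rot: [-0.0, -0.359, 0.933, 0.0]
contact_force: [0.8, 0.6, -1.1]
width: 0.0125
gripper_force: 61.5
pos [0.5614 0.4681 0.0503] az -137.9 shift [-1. -1. -1.] roll 0.002 xaxis q6 -1.71 clk 6.25 w 0.0125
```

```bash
for i in 1 2 3; do python3 -m crank '{"translation":[[0,0,1],[0,0,0]],"roll":[0,0],"fingers":[0,0]}' | grep -E "pos|force"; done
```

```text
position: [0.5618, 0.4684, 0.0499]
contact_force: [-0.1, 0.6, 3.2]
gripper_force: 61.8
position: [0.5621, 0.4686, 0.0495]
contact_force: [0.1, 1.0, 5.3]
gripper_force: 62.2
position: [0.5624, 0.4689, 0.0492]
contact_force: [-0.1, 0.6, 7.5]
gripper_force: 62.5
```

```bash
python3 -m crank '{"translation":[[0,0,-2],[0,0,0],[0,0,0],[0,0,0],[0,0,-10],[0,0,-30],[0,0,-45],[0,0,-45]],"roll":[0,0,0,0,0,0,0,0],"fingers":[0.2,0.4,0.5,0.5,0.5,0.5,0.5,0.5]}'; python3 -m crank '{"translation":[[0,0,-45],[0,0,0],[0,0,0]],"roll":[0,0,0],"fingers":[0.5,0.5,0.5]}' >/dev/null; python3 - <<'E'
from h import *
w=camera_info("wrist");cv2.imwrite("pics/w3.png",get_image("wrist"))
# medium grip, from both views
go([.4865,.1000,.23],-78.5)
d=pix(w,[[.503+.038*np.cos(t),.4145+.038*np.sin(t),.008] for t in np.linspace(0,6,12)]); print(d.round(0).tolist())
E
```

```text
clock: 7.65
position: [0.5611, 0.4677, 0.1806]
ee_rot: [-0.001, -0.359, 0.933, -0.0]
contact_force: [0.6, 1.0, 0.2]
width: 0.0427
gripper_force: 0.0
pos [0.5612 0.4678 0.2247] az -137.9 shift [ 302. -223.   -5.] roll -1.036 xaxis q6 -1.71 clk 8.0 w 0.0425
[[252.0, 126.0], [270.0, 135.0], [289.0, 133.0], [305.0, 121.0], [314.0, 102.0], [311.0, 81.0], [299.0, 63.0], [279.0, 56.0], [258.0, 61.0], [244.0, 76.0], [239.0, 97.0], [245.0, 118.0]]
```

View pics/w3.png

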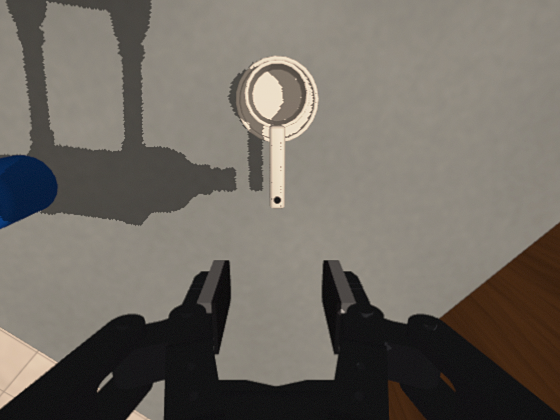

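```bash
python3 -m crank '{"translation":[[38,-28,0],[38,-28,0],[38,-28,0],[38,-28,0],[38,-28,0],[38,-28,0],[38,-28,0],[36,-27,0]],"roll":[0,0,0,0,0,0,0,0],"fingers":[0.5,0.5,0.5,0.5,0.5,0.5,0.5,0.5]}'>/dev/null; for i in 1 2; do python3 -m crank '{"translation":[[0,0,0],[0,0,0],[0,0,0],[0,0,0],[0,0,0],[0,0,0],[0,0,0],[0,0,0]],"roll":[0.131,0.131,0.131,0.131,0.131,0.131,0.132,0.132],"fingers":[0.5,0.5,0.5,0.5,0.5,0.5,0.5,0.5]}'>/dev/null; done; python3 -m crank '{"translation":[[0,0,0],[0,0,0]],"roll":[0,0],"fingers":[0.5,0.5]}'
python3 - <<'E'
from h import *
c=camera_info("wrist"); np.save("w4.npy",c,allow_pickle=True);cv2.imwrite("pics/w4.png",get_image("wrist"))
go([.4865,.1000,.06],-78.5)
E
```

```text
clock: 10.6
position: [0.4862, 0.1, 0.2231]
ee_rot: [-0.001, 0.63, 0.777, -0.001]
contact_force: [0.4, -0.2, 0.0]
width: 0.0426
gripper_force: 0.0
pos [0.4864 0.1    0.2234] az 101.9 shift [ -0.   0. 163.] roll 0.008 xaxis q6 -0.15 clk 10.65 w 0.043
```

View pics/w4.png

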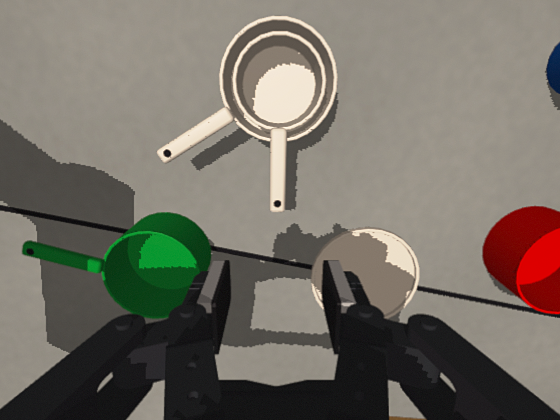

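```bash
cat >> h.py <<'E'
def sc(c,n,cen,tip,L,g,dz):
    C=world(c,cen,.06+dz)[0]; T=world(c,tip,.069+dz)[0]; d=(T-C)[:2]; l=np.hypot(*d); u=d/l; a=np.degrees(np.arctan2(u[1],u[0]))
    print(n,"cen",C[:2].round(4),"len",l.round(4),L,"az",a.round(1),"grip",(T[:2]-u*(L-g)).round(4))
    return T[:2]-u*(L-g),a
E
python3 - <<'E'
from h import *
c=np.load("w4.npy",allow_pickle=True).item()
g,a=sc(c,"M",(280,79.5),(278,212),.111,.091,.005)
sc(c,"L",(278.5,78),(157,156),.122,.102,0)
print("Ldish",world(c,(366,270),.008)[0].round(4))
go([*g,.05],a)
E
```

```text
M cen [0.4708 0.1935] len 0.1126 0.111 az -78.8 grip [0.4888 0.1026]
L cen [0.4693 0.1947] len 0.1241 0.122 az -136.9 grip [0.3933 0.1235]
Ldish [0.6136 0.0131 0.008 ]
pos [0.4864 0.1    0.2234] az 101.9 shift [  2.   3. 173.] roll 0.013 xaxis q6 -0.15 clk 10.65 w 0.043
```

```bash
python3 -m crank '{"translation":[[1,3,28],[0,0,40],[0,0,40],[0,0,40],[0,0,25],[0,0,0]],"roll":[0.01,0,0,0,0,0],"fingers":[0.5,0.5,0.5,0.5,0.5,0.5]}'; python3 -m crank '{"translation":[[0,0,0],[0,0,0],[0,0,0],[0,0,0],[0,0,0],[0,0,0]],"roll":[0,0,0,0,0,0],"fingers":[0.1,0.1,0,0,0,0]}' 40;python3 - <<'E'
from h import *
go([.4885,.101,.05],-78.8)
E
```

```text
clock: 11.25
position: [0.4863, 0.1014, 0.0479]
ee_rot: [-0.003, 0.634, 0.773, -0.003]
contact_force: [-0.9, 0.9, -0.1]
width: 0.0427
gripper_force: 0.0
clock: 11.85
position: [0.4911, 0.1013, 0.0525]
ee_rot: [0.001, 0.634, 0.773, 0.001]
contact_force: [0.5, -3.0, 5.1]
width: 0.0132
gripper_force: 41.1
pos [0.4911 0.1013 0.0525] az 101.3 shift [ 0. -3.  2.] roll 0.001 xaxis q6 -0.13 clk 11.85 w 0.0132
```

```bash
python3 -m crank '{"translation":[[0,0,-10],[0,0,-15],[0,0,-20],[0,0,-25],[0,0,-30],[0,0,-40],[0,0,-40],[0,0,0]],"roll":[0,0,0,0,0,0,0,0],"fingers":[0,0,0,0,0,0,0,0]}' 60; python3 - <<'E'
from h import *
go([.4997,-.526,.23],-78.8)
E
```

```text
clock: 12.65
position: [0.4926, 0.1022, 0.2371]
ee_rot: [0.004, 0.634, 0.773, 0.004]
contact_force: [0.5, -0.6, -0.3]
width: 0.0123
gripper_force: 60.7
pos [0.4926 0.1022 0.2371] az 101.2 shift [-618. -116.    6.] roll 0.001 xaxis q6 -0.13 clk 12.65 w 0.0123
```

```bash
python3 -m crank '{"translation":[[-20,-4,0],[-35,-7,0],[-42,-8,0],[-42,-8,0],[-42,-8,0],[-42,-8,0],[-42,-8,0],[-42,-8,0]],"roll":[0,0,0,0,0,0,0,0],"fingers":[0,0,0,0,0,0,0,0]}'|grep pos;  python3 -m crank '{"translation":[[-42,-8,0],[-42,-8,0],[-42,-8,0],[-42,-8,0],[-42,-8,0],[-42,-8,0],[-36,-6,0],[-20,-3,0]],"roll":[0,0,0,0,0,0,0,0],"fingers":[0,0,0,0,0,0,0,0]}'; python3 -m crank '{"translation":[[0,0,0],[0,0,0],[0,0,0]],"roll":[0,0,0],"fingers":[0,0,0]}' |grep pos; python3 - <<'E'
from h import *
c=camera_info("wrist"); np.save("w5.npy",c,allow_pickle=True);cv2.imwrite("pics/w5.png",get_image("wrist"))
go([.4997,-.526,.05],-78.8)
t=get_image("top"); cv2.imwrite("pics/t5.png",t)
E
```

```text
position: [0.4906, -0.2119, 0.2304]
clock: 14.25
position: [0.4947, -0.5267, 0.2292]
ee_rot: [-0.001, 0.635, 0.772, 0.0]
contact_force: [0.1, 0.0, -0.8]
width: 0.0126
gripper_force: 60.7
position: [0.4957, -0.5224, 0.2308]
pos [ 0.4959 -0.5225  0.2312] az 101.3 shift [ -4.   3. 181.] roll 0.002 xaxis q6 -1.11 clk 14.6 w 0.0129
```

View pics/w5.png

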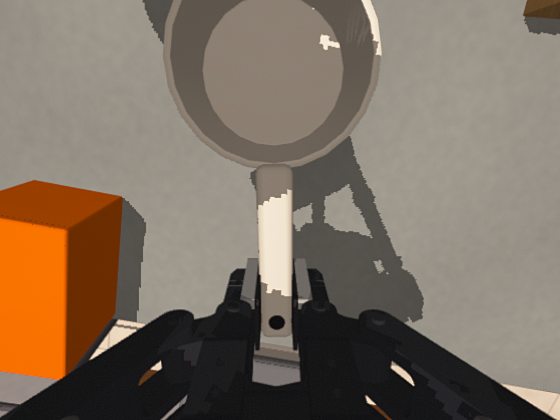

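```bash
python3 - <<'E'
from h import *
c=np.load("w5.npy",allow_pickle=True).item()
for z in(0,.1,.15): print("box",z,world(c,[(122,195),(70,372)],z).round(3).tolist(), world(camera_info("top"),[(470,305),(480,272)],z).round(3).tolist())
zc=.2312-.045+.0   # underside z
C=world(c,(272,57),zc+.06)[0]; T=world(c,(276,333),zc+.069)[0]; print("cup",C.round(4),"tip",T.round(4),np.hypot(*(T-C)[:2]))
E
```

```text
box 0 [[0.33, -0.58, 0.0], [0.276, -0.844, 0.0]] [[0.228, -0.588, 0.0], [0.328, -0.625, 0.0]]
box 0.1 [[0.37, -0.544, 0.1], [0.331, -0.738, 0.1]] [[0.243, -0.539, 0.1], [0.335, -0.574, 0.1]]
box 0.15 [[0.391, -0.526, 0.15], [0.359, -0.684, 0.15]] [[0.251, -0.515, 0.15], [0.339, -0.548, 0.15]]
cup [ 0.4776 -0.432   0.2462] tip [ 0.4996 -0.5355  0.2552] 0.10586927896614162
```

```bash
python3 -m crank '{"translation":[[-4,3,30],[0,0,40],[0,0,40],[0,0,30],[0,0,20],[0,0,8],[0,0,0],[0,0,0]],"roll":[0,0,0,0,0,0,0,0],"fingers":[0,0,0,0,0,0,0,0]}'; python3 - <<'E'
from h import *
go([.4997,-.526,.05],-78.8)
E
```

```text
clock: 15.45
position: [0.5002, -0.5279, 0.0648]
ee_rot: [0.001, 0.634, 0.773, -0.0]
contact_force: [0.7, -0.4, -0.5]
width: 0.0123
gripper_force: 60.7
pos [ 0.5002 -0.5279  0.0648] az 101.3 shift [ 2. -0. 15.] roll 0.001 xaxis q6 -1.1 clk 15.45 w 0.0123
```

```bash
python3 -m crank '{"translation":[[2,0,5],[0,0,5],[0,0,2],[0,0,0]],"roll":[0,0,0,0],"fingers":[0,0,0,0]}'|grep -E "pos|contact"; for i in 1 2 3; do python3 -m crank '{"translation":[[0,0,1],[0,0,0]],"roll":[0,0],"fingers":[0,0]}' | grep -E "pos|contact"; done
```

```text
position: [0.499, -0.5253, 0.0511]
contact_force: [1.3, 1.3, -0.9]
position: [0.4991, -0.5257, 0.0507]
contact_force: [-0.9, 0.4, 1.7]
position: [0.4993, -0.5262, 0.0503]
contact_force: [-0.2, -0.7, 4.5]
position: [0.4995, -0.5267, 0.0498]
contact_force: [-1.2, -0.7, 7.5]
```

```bash
python3 -m crank '{"translation":[[0,0,-2],[0,0,0],[0,0,0],[0,0,0],[0,0,-10],[0,0,-30],[0,0,-45],[0,0,-45]],"roll":[0,0,0,0,0,0,0,0],"fingers":[0.2,0.4,0.5,0.5,0.5,0.5,0.5,0.5]}'>/dev/null; python3 -m crank '{"translation":[[0,0,-45],[0,0,0],[0,0,0]],"roll":[0,0,0],"fingers":[0.5,0.5,0.5]}' >/dev/null; python3 - <<'E'
from h import *
a=get_image("top");c=camera_info("top"); w=get_image("wrist")
k=lambda i,x,y,w,h:cv2.resize(i[y:y+h,x:x+w],(400,300),interpolation=cv2.INTER_CUBIC)
cv2.imwrite("pics/t6.png",np.vstack([np.hstack([k(a,175,190,100,75),k(a,325,190,100,75)]),np.hstack([k(w,0,0,560,420),k(a,230,145,100,75)])]))
go([.394,.122,.23],42)
E
```

```text
pos [ 0.4986 -0.5249  0.2242] az 101.2 shift [655.  23.  -4.] roll 1.034 xaxis q6 -1.1 clk 17.65 w 0.0428
```

View pics/t6.png

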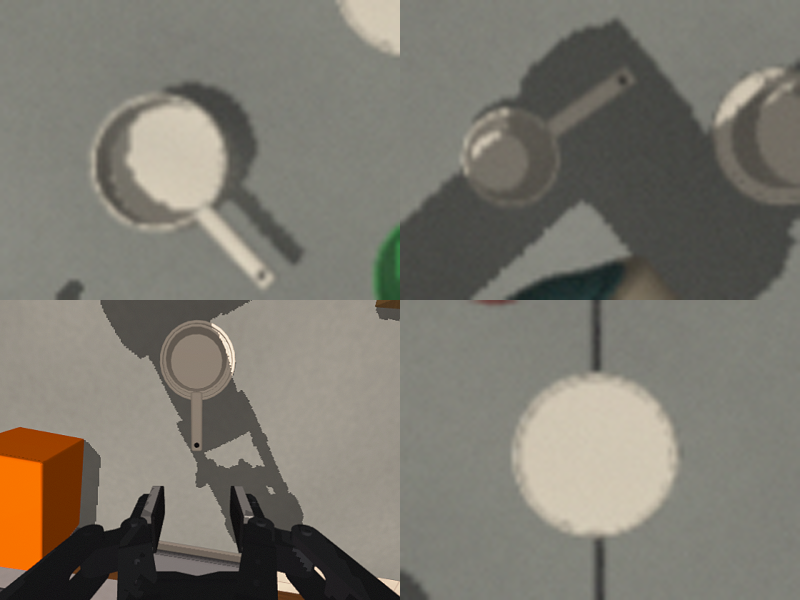

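```bash
for i in 1 2; do python3 -m crank '{"translation":[[41,1.5,0],[41,1.5,0],[41,1.5,0],[41,1.5,0],[41,1.5,0],[41,1.5,0],[41,1.5,0],[40,1.5,0]],"roll":[0,0,0,0,0,0,0,0],"fingers":[0.5,0.5,0.5,0.5,0.5,0.5,0.5,0.5]}'>/dev/null; done; python3 -m crank '{"translation":[[0,0,0],[0,0,0],[0,0,0],[0,0,0],[0,0,0],[0,0,0],[0,0,0],[0,0,0]],"roll":[0.129,0.129,0.129,0.129,0.129,0.129,0.129,0.129],"fingers":[0.5,0.5,0.5,0.5,0.5,0.5,0.5,0.5]}'>/dev/null;  python3 -m crank '{"translation":[[0,0,0],[0,0,0]],"roll":[0,0],"fingers":[0.5,0.5]}'
python3 - <<'E'
from h import *
c=camera_info("wrist"); np.save("w7.npy",c,allow_pickle=True);cv2.imwrite("pics/w7.png",get_image("wrist"))
go([.393,.122,.045],41.5)
E
```

```text
clock: 20.25
position: [0.3945, 0.1205, 0.2243]
ee_rot: [-0.0, 0.933, 0.36, -0.001]
contact_force: [0.6, 0.5, 0.8]
width: 0.0427
gripper_force: 0.0
pos [0.3947 0.1205 0.2245] az 42.2 shift [ -0.  -2. 180.] roll 0.013 xaxis q6 0.96 clk 20.3 w 0.0425
```

View pics/w7.png

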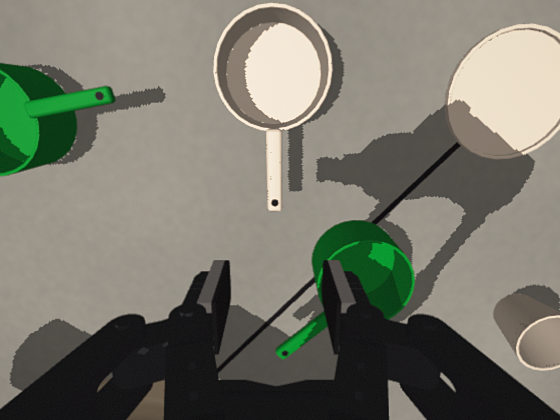

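```bash
python3 - <<'E'
from h import *
c=np.load("w7.npy",allow_pickle=True).item()
g,a=sc(c,"L",(272.5,68),(275,211),.122,.102,0)
print("green tip/cup",world(c,[(280,354),(375,265)],.065).round(3).tolist(),"Ldish",world(c,(513,91),.008)[0].round(4))
go([*g,.045],a)
E
```

```text
L cen [0.4708 0.1926] len 0.123 0.122 az -136.8 grip [0.3957 0.1221]
green tip/cup [[0.263, -0.006, 0.065], [0.405, -0.003, 0.065]] Ldish [0.6179 0.0045 0.008 ]
pos [0.3947 0.1205 0.2245] az 42.2 shift [  2.  -0. 180.] roll -0.017 xaxis q6 0.96 clk 20.3 w 0.0425
```

```bash
python3 -m crank '{"translation":[[2,0,34],[0,0,40],[0,0,40],[0,0,40],[0,0,25],[0,0,0]],"roll":[-0.015,0,0,0,0,0],"fingers":[0.5,0.5,0.5,0.5,0.5,0.5]}'; python3 -m crank '{"translation":[[0,0,0],[0,0,0],[0,0,0],[0,0,0],[0,0,0],[0,0,0]],"roll":[0,0,0,0,0,0],"fingers":[0.1,0.1,0,0,0,0]}' 40; python3 -m crank '{"translation":[[0,0,-10],[0,0,-15],[0,0,-20],[0,0,-25],[0,0,-30],[0,0,-40],[0,0,-40],[0,0,0]],"roll":[0,0,0,0,0,0,0,0],"fingers":[0,0,0,0,0,0,0,0]}' 70; python3 - <<'E'
from h import *
go([.613,.0,.23],-137)
E
```

```text
clock: 20.9
position: [0.3935, 0.1215, 0.0434]
ee_rot: [-0.001, 0.93, 0.367, -0.004]
contact_force: [-1.1, -0.4, -0.5]
width: 0.043
gripper_force: 0.0
clock: 21.5
position: [0.3977, 0.1218, 0.0472]
ee_rot: [0.001, 0.93, 0.366, 0.001]
contact_force: [-0.1, -1.3, 5.7]
width: 0.013
gripper_force: 41.9
clock: 22.3
position: [0.3996, 0.1225, 0.2315]
ee_rot: [0.001, 0.93, 0.366, 0.005]
contact_force: [0.6, 0.2, -0.8]
width: 0.0124
gripper_force: 69.4
pos [0.3996 0.1225 0.2315] az 43.0 shift [ 73. 235.   4.] roll -0.0 xaxis q6 0.95 clk 22.3 w 0.0124
```

```bash
python3 - <<'E'
from h import *
go([.540,-.069,.05],-137)
E
```

```text
pos [0.3996 0.1225 0.2315] az 43.0 shift [-29. 235. 183.] roll -0.0 xaxis q6 0.95 clk 22.3 w 0.0124
```

```bash
python3 -m crank '{"translation":[[-3,20,0],[-4,33,0],[-5,42,0],[-5,42,0],[-5,42,0],[-4,36,0],[-3,20,0],[0,0,0]],"roll":[0,0,0,0,0,0,0,0],"fingers":[0,0,0,0,0,0,0,0]}'>/dev/null; python3 -m crank '{"translation":[[0,0,0],[0,0,0]],"roll":[0,0],"fingers":[0,0]}' >/dev/null; python3 - <<'E'
from h import *
go([.540,-.069,.05],-137)
c=camera_info("wrist"); np.save("w8.npy",c,allow_pickle=True);cv2.imwrite("pics/w8.png",get_image("wrist"))
E
```

```text
pos [ 0.5343 -0.0683  0.226 ] az 43.0 shift [  4.   5. 176.] roll 0.0 xaxis q6 0.56 clk 23.3 w 0.0123
```

View pics/w8.png

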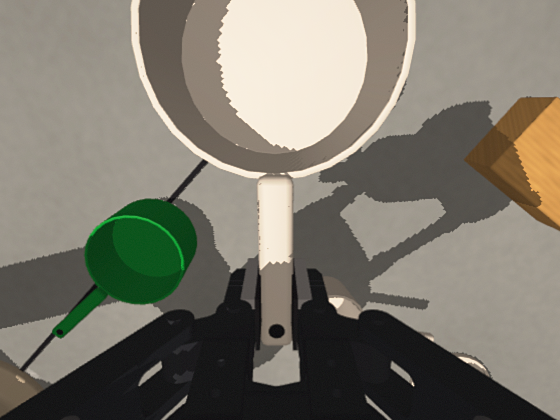

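```bash
python3 -m crank '{"translation":[[4,5,30],[0,0,40],[0,0,40],[0,0,30],[0,0,15],[0,0,8],[0,0,0],[0,0,0]],"roll":[0,0,0,0,0,0,0,0],"fingers":[0,0,0,0,0,0,0,0]}' | grep contact; python3 - <<'E'
from h import *
go([.540,-.069,.05],-137)
c=np.load("w8.npy",allow_pickle=True).item(); print(world(c,(275,178),.241).round(4), "exp", np.array([.5343,-.0683])+.052*np.array([.731,.682]))
E
```

```text
contact_force: [0.6, -0.3, -1.3]
pos [ 0.5427 -0.0704  0.0644] az 43.0 shift [-1. -3. 14.] roll -0.0 xaxis q6 0.56 clk 24.15 w 0.0126
[[ 0.5721 -0.0339  0.241 ]] exp [ 0.572312 -0.032836]
```

```bash
python3 -m crank '{"translation":[[-1,-2,5],[0,0,4],[0,0,2],[0,0,0]],"roll":[0,0,0,0],"fingers":[0,0,0,0]}'|grep -E "pos|contact"; for i in 1 2 3 4; do python3 -m crank '{"translation":[[0,0,1],[0,0,0]],"roll":[0,0],"fingers":[0,0]}' | grep -E "pos|contact"; done
```

```text
position: [0.5398, -0.0699, 0.0522]
contact_force: [-0.6, 0.9, -1.7]
position: [0.54, -0.07, 0.0514]
contact_force: [0.0, -0.5, -1.3]
position: [0.54, -0.0701, 0.0508]
contact_force: [-1.9, -0.3, 3.6]
position: [0.5398, -0.0704, 0.0504]
contact_force: [-3.6, -1.7, 9.4]
position: [0.5396, -0.0708, 0.05]
contact_force: [-6.1, -2.0, 12.8]
```

```bash
python3 -m crank '{"translation":[[0,0,-2],[0,0,0],[0,0,0],[0,0,0],[0,0,-10],[0,0,-30],[0,0,-45],[0,0,-45]],"roll":[0,0,0,0,0,0,0,0],"fingers":[0.2,0.4,0.5,0.5,0.5,0.5,0.5,0.5]}'>/dev/null; python3 -m crank '{"translation":[[0,0,-45],[0,0,0],[0,0,0]],"roll":[0,0,0],"fingers":[0.5,0.5,0.5]}' >/dev/null; python3 - <<'E'
from h import *
c=camera_info("wrist"); np.save("w9.npy",c,allow_pickle=True);cv2.imwrite("pics/w9.png",get_image("wrist"))
go([.515,-.289,.23],123.6)
E
```

```text
pos [ 0.5394 -0.0698  0.2253] az 43.0 shift [-167.  144.   -5.] roll -1.407 xaxis q6 0.56 clk 26.5 w 0.0427
```

View pics/w9.png

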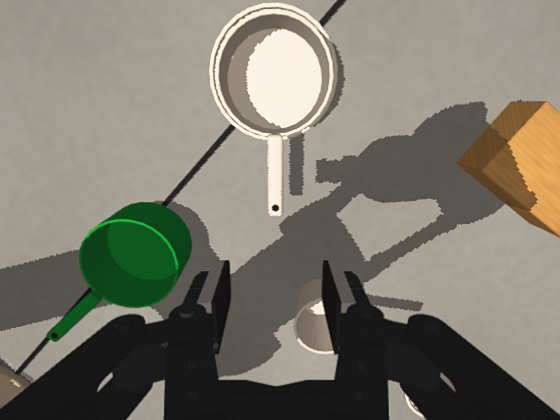

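```bash
python3 -m crank '{"translation":[[-28,24,0],[-28,24,0],[-28,24,0],[-28,24,0],[-28,24,0],[-27,24,0]],"roll":[0,0,0,0,0,0],"fingers":[0.5,0.5,0.5,0.5,0.5,0.5]}'>/dev/null;  python3 -m crank '{"translation":[[0,0,0],[0,0,0],[0,0,0],[0,0,0],[0,0,0]],"roll":[-0.14,-0.14,-0.14,-0.14,-0.14],"fingers":[0.5,0.5,0.5,0.5,0.5]}'>/dev/null; python3 -m crank '{"translation":[[0,0,0],[0,0,0],[0,0,0],[0,0,0],[0,0,0],[0,0,0],[0,0,0]],"roll":[-0.14,-0.14,-0.14,-0.14,-0.14,0,0],"fingers":[0.5,0.5,0.5,0.5,0.5,0.5,0.5]}'
python3 - <<'E'
from h import *
c=camera_info("wrist"); np.save("w10.npy",c,allow_pickle=True);cv2.imwrite("pics/w10.png",get_image("wrist"))
go([.515,-.289,.045],123.6)
c=np.load("w9.npy",allow_pickle=True).item()
sc(c,"L",(275,71),(276,216),.122,.102,.003)
E
```

```text
clock: 28.3
position: [0.5152, -0.2887, 0.2237]
ee_rot: [-0.002, 0.477, 0.879, 0.0]
contact_force: [-0.0, -0.2, -0.6]
width: 0.043
gripper_force: 0.0
pos [ 0.5153 -0.2888  0.2241] az 123.0 shift [ -0.  -0. 179.] roll -0.01 xaxis q6 -1.21 clk 28.35 w 0.0431
L cen [ 6.165e-01 -2.000e-04] len 0.1255 0.122 az -136.7 grip [ 0.5398 -0.0726]
```

View pics/w10.png

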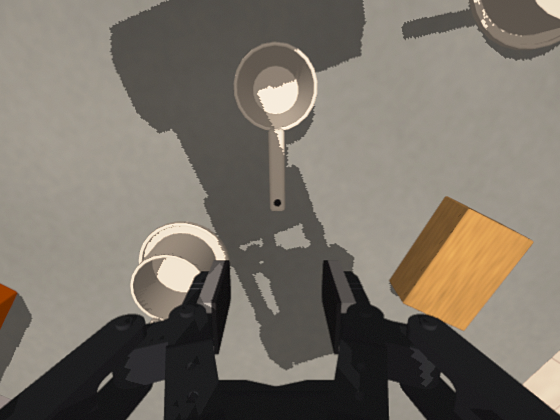

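```bash
python3 - <<'E'
from h import *
c=np.load("w10.npy",allow_pickle=True).item()
g,a=sc(c,"F",(276,86),(277,210),.108,.088,0)
print("carton",world(c,[(392,283),(446,197)],.05).round(3).tolist())
go([*g,.045],a)
E
```

```text
F cen [ 0.4671 -0.2128] len 0.1077 0.108 az -56.5 grip [ 0.5155 -0.286 ]
carton [[0.675, -0.309, 0.05], [0.66, -0.208, 0.05]]
pos [ 0.5153 -0.2888  0.2241] az 123.0 shift [  2.   2. 179.] roll -0.008 xaxis q6 -1.21 clk 28.35 w 0.0431
```

```bash
python3 -m crank '{"translation":[[2,1,34],[0,0,40],[0,0,40],[0,0,40],[0,0,25],[0,0,0]],"roll":[-0.01,0,0,0,0,0],"fingers":[0.5,0.5,0.5,0.5,0.5,0.5]}'; python3 -m crank '{"translation":[[0,0,0],[0,0,0],[0,0,0],[0,0,0],[0,0,0],[0,0,0]],"roll":[0,0,0,0,0,0],"fingers":[0.1,0.1,0,0,0,0]}' 40; python3 -m crank '{"translation":[[0,0,-10],[0,0,-15],[0,0,-20],[0,0,-25],[0,0,-30],[0,0,-40],[0,0,-40],[0,0,0]],"roll":[0,0,0,0,0,0,0,0],"fingers":[0,0,0,0,0,0,0,0]}' 60; python3 - <<'E'
from h import *
u=np.array([np.cos(np.radians(-56.5)),np.sin(np.radians(-56.5))])
t=np.array([.615,.0])+.088*u; print(t); go([*t,.055],123.5)
E
```

```text
clock: 28.95
position: [0.5126, -0.2848, 0.0422]
ee_rot: [-0.005, 0.472, 0.882, 0.001]
contact_force: [-0.6, -0.9, -0.1]
width: 0.0428
gripper_force: 0.0
clock: 29.55
position: [0.5171, -0.2881, 0.0477]
ee_rot: [0.002, 0.471, 0.882, -0.0]
contact_force: [2.4, -1.7, 4.0]
width: 0.0128
gripper_force: 43.9
clock: 30.35
position: [0.5175, -0.2882, 0.2324]
ee_rot: [0.005, 0.471, 0.882, -0.001]
contact_force: [1.5, -0.7, -0.8]
width: 0.0127
gripper_force: 61.9
[ 0.66357045 -0.07338195]
pos [ 0.5175 -0.2882  0.2324] az 123.8 shift [ 99. 240. 177.] roll 0.004 xaxis q6 -1.21 clk 30.35 w 0.0127
```

```bash
python3 -m crank '{"translation":[[8,20,0],[13,33,0],[18,43,0],[18,43,0],[18,43,0],[15,37,0],[9,20,0],[0,0,0]],"roll":[0,0,0,0,0,0,0,0],"fingers":[0,0,0,0,0,0,0,0]}'>/dev/null; python3 -m crank '{"translation":[[0,0,0],[0,0,0]],"roll":[0,0],"fingers":[0,0]}' >/dev/null; python3 - <<'E'
from h import *
go([.6636,-.0744,.055],123.8)
c=camera_info("wrist"); cv2.imwrite("pics/w11.png",get_image("wrist"))
# predicted pixel outlines: large rim
s=manip.get_state()["position"]
t=get_image("top");cv2.imwrite("pics/t11.png",t)
E
```

```text
pos [ 0.6581 -0.0726  0.2256] az 123.7 shift [ -5.   4. 171.] roll -0.002 xaxis q6 -0.8 clk 31.35 w 0.0128
```

View pics/w11.png

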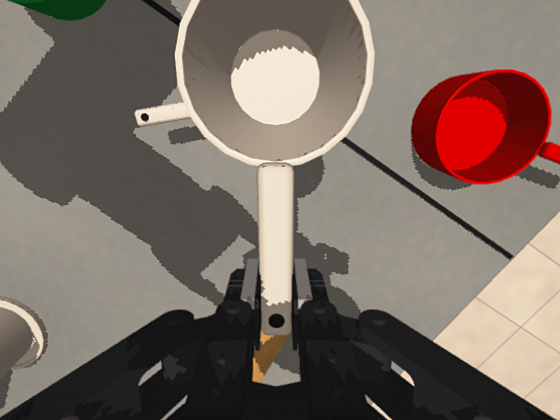

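```bash
python3 -m crank '{"translation":[[-5,4,30],[0,0,40],[0,0,20],[0,0,0],[0,0,0],[0,0,0]],"roll":[0,0,0,0,0,0],"fingers":[0,0,0,0,0,0]}' | grep contact; python3 - <<'E'
from h import *
go([.6636,-.0744,.055],123.8)
E
```

```text
contact_force: [-0.6, -0.3, 0.0]
pos [ 0.6666 -0.0745  0.1384] az 123.7 shift [ 2. -3. 83.] roll -0.002 xaxis q6 -0.8 clk 32.05 w 0.0126
```

```bash
python3 -m crank '{"translation":[[1,-2,10],[0,0,15],[0,0,15],[0,0,15],[0,0,12],[0,0,8],[0,0,0],[0,0,0]],"roll":[0,0,0,0,0,0,0,0],"fingers":[0,0,0,0,0,0,0,0]}' | grep contact; python3 - <<'E'
from h import *
go([.6636,-.0744,.055],123.8)
E
```

```text
contact_force: [-0.4, 0.7, -1.2]
pos [ 0.6636 -0.0741  0.0617] az 123.7 shift [-0. -0.  7.] roll -0.001 xaxis q6 -0.8 clk 32.85 w 0.0122
```

```bash
python3 -m crank '{"translation":[[0,0,3],[0,0,2],[0,0,0]],"roll":[0,0,0],"fingers":[0,0,0]}'|grep -E "pos|contact"; for i in 1 2 3; do python3 -m crank '{"translation":[[0,0,1],[0,0,0]],"roll":[0,0],"fingers":[0,0]}' | grep -E "pos|contact"; done
```

```text
position: [0.6632, -0.074, 0.0563]
contact_force: [-0.4, -1.0, -0.3]
position: [0.6635, -0.0743, 0.0558]
contact_force: [0.4, -0.5, 1.8]
position: [0.664, -0.0746, 0.0552]
contact_force: [-0.8, -2.8, 5.5]
position: [0.6643, -0.0749, 0.0547]
contact_force: [0.1, -2.4, 7.2]
```

Contact at the expected height (about 0.056). Releasing, retreating and checking.

```bash
python3 -m crank '{"translation":[[0,0,-2],[0,0,0],[0,0,0],[0,0,0],[0,0,-10],[0,0,-30],[0,0,-45],[0,0,-45]],"roll":[0,0,0,0,0,0,0,0],"fingers":[0.2,0.4,0.5,0.5,0.5,0.5,0.5,0.5]}'; python3 -m crank '{"translation":[[0,0,-45],[0,0,0],[0,0,0]],"roll":[0,0,0],"fingers":[0.5,0.5,0.5]}' >/dev/null; python3 - <<'E'
from h import *
a=get_image("wrist"); b=get_image("scene"); t=get_image("top")
k=lambda i,x,y,w,h:cv2.resize(i[y:y+h,x:x+w],(400,300),interpolation=cv2.INTER_CUBIC)
cv2.imwrite("pics/f.png",np.vstack([np.hstack([k(a,100,0,400,300),k(b,230,190,120,90)]),np.hstack([k(b,0,0,560,420),k(t,0,0,560,420)])]))
E
```

```text
clock: 34.55
position: [0.6627, -0.0739, 0.1867]
ee_rot: [-0.001, 0.471, 0.882, -0.0]
contact_force: [0.2, -0.1, -0.8]
width: 0.0426
gripper_force: 0.0
```

View pics/f.png

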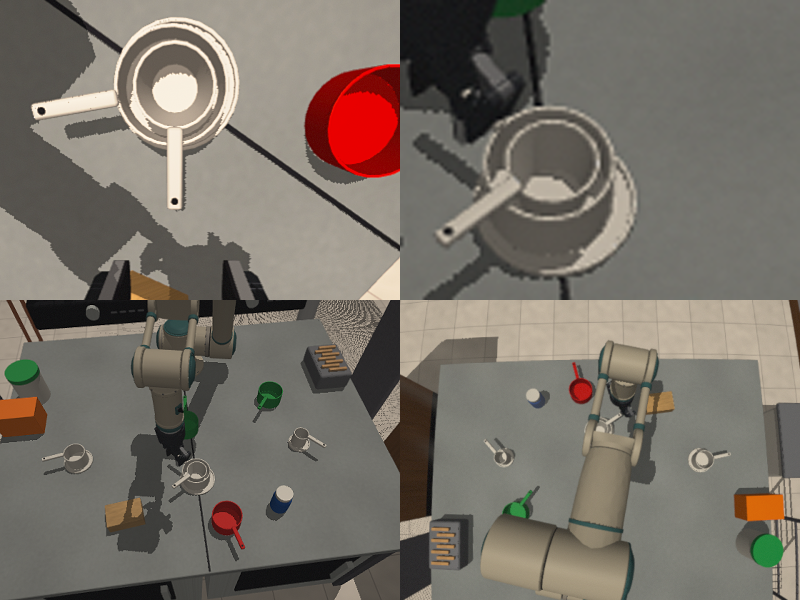

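```bash
python3 -c "
from rig import manip; print(manip.sign_off())"
```

```text
the job is handed in; nothing more can be done
None
```

The job is handed in at about 35 s: the small, medium and large scoops stand in their own dishes, the flared scoop is nested in the large one with the handles about 80° apart, and the final pictures show nothing tipped and the jar and carton not visibly moved.

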